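Fetch the dock torch and rake its light over a planed board

ROBOT

A 6-joint arm with a two-finger parallel gripper is mounted at the origin on the work surface. World frame = base frame: x ahead of the robot, y to its left, z up, the work surface at z = 0. Lengths are in m, angles in degrees, forces in N, time in s.
With the tool pointing down it reaches from about 0.275 to 0.825 m from the base axis. Payload 4.9 kg.
Tool frame: the origin (TCP) lies at the very end of the fingers, on their centre line; the grasp point (between the pads) lies 19 mm behind it; z points along the fingers, y is the direction in which the jaws open and shut (so a half turn about z gives the same grasp; the last joint's range is limited). The gripper opens to 85 mm and grips with 20 to 120 N. Pads are 22 mm wide; open, the fingers measure 114 mm over their backs; the gripper's body (76 mm by 85 mm) begins 54 mm behind the grasp point. The pads swing forward as they close: fully open they stand 13 mm farther back than shut.
Start: joints at [68.228, 18.69, -11.035, 60.275, 0, 82.311], TCP at [0.134, 0.533, 0.231] pointing down, gripper open.
Joint ranges: [-152.03, 152.03], [-55.5, 102.48], [-74.3, 77.21], [-110.64, 120.58], [-84.22, 78.4], [-180, 180]. Speed limits (degrees/s): [147.25, 147.25, 180, 180, 180, 180].

INTERFACE

Orientations are given as [roll, pitch, yaw] about the fixed x, y, z axes, in that order (R = Rz(yaw) Ry(pitch) Rx(roll)).
In Python, from rig import env gives the robot as it stands.
- The arm moves only by the shell command python3 -m inch 'ROWS'. ROWS is JSON, a list of rows, each a list of 5 numbers: the closure in counts, from 0 (fully open) to 255 (shut), then the shift along the tool's x, y, z in mm, then the turn about the tool's z in rad. In form: [[gripper, dx, dy, dz, turn], ...]. A call has 1 to 10 rows; each row shifts and turns the commanded pose from where the row before left it, along the tool's axes as they then stand; what a row does not reach is not made up. A row lasts 1/12 s, in which the tool goes at most 41.7 mm and 7.16 degrees, less where a joint would pass 70% of its speed; a pose out of reach is approached as far as the arm can. A call with a gripper value outside its range is refused whole. The fingers move at their own pace and stop on an object; the grip force is fixed at half the most. Time passes only in rows, so rows that do not move let the fingers close. It gives the time, the measured TCP pose, the force and the opening at its end, in the units of the state.
- env.read_state(): the state, without advancing time (a new reading comes with each control period).
- env.get_image(name): name is "scene" or "top" or "wrist"; returns a dict with "pixels" (420x560x3 uint8, red, green, blue), "camera_matrix" (3x3 intrinsics, pixels), "pose" (4x4, takes a point from camera to world coordinates); the wrist camera has in their place "T_tool_cam" (4x4, takes a point from camera to tool coordinates, whose origin is the TCP and whose axes are the flange's). Camera axes: x right, y up, looking along -z (the intrinsics and any distortion apply to the point x, -y, -z); pixel columns grow to the right and rows downward; lengths in m; the calibration is good to about 2 mm. A picture is of the moment at which its call begins: read the wrist's pose just before it. There is no depth.
- env.hand_in(): hands the job in, once; it reports no verdict.
The state is a dict: "clock": time; "joint_pos": joint angles; "dq": joint speeds; "joint_efforts": joint torques, N m; "tcp_pos": TCP position; "orientation": TCP orientation; "ft_force": force on the tool from outside, world axes, zero at the start; "moment": the same for the moment, N m; "gripper_width": finger opening in m.
Only numpy, scipy, OpenCV 4.12 (cv2) and the standard library are available. Lean on these libraries where they do the work, as an engineer would, in place of code of your own. Each camera call takes 0.05 s, during which the arm holds its last target.

TASK

Pry up the clear dust hood of the torch's charging dock with the blade of the filling knife (keep the gripper itself off the hood while it is being opened) and swing it back until it stands about upright or further; it stays where it is left. Lay the knife flat on the bench top, then draw the torch out of its socket, turn it so that it slants about halfway between upright and level with its lens aimed at the middle of the red ring on the board, and finish while still holding it still like that, its lens well over 12 cm above the bench. Leave the glue bottle, tape measure and block plane where they are.

Things in the scene. Friction and masses are not known exactly. Their poses are not given: they have to be found in the camera images.
- dock: Grey charging dock fixed to the bench on the left or right: 120 x 120 mm, 65 mm high, origin at the centre of its underside, x from its front to its hinge side, z up. A vertical socket (43 mm wide, floor 15 mm above the bench) in the middle of its top holds the torch. A ledge 120 mm long juts 14 mm from its front (-x) face, its top 55 mm above the bench.
- cover (a joint): Opening angle of the hood in rad: 0 closed, about 1.57 upright, 1.75 the stop. Starts at 0 to 0.04. A stiff hinge that stays where it is left; about 1 to 2 N at the lip moves it.
- hood: Clear plastic dust hood, 0.11 kg, 120 x 120 mm, 75 mm high, walls 3 mm, open below, on the dock. Origin on the hinge axis (60 mm behind the dock's centre, 66 mm above the bench); turns with the hood about its y axis; at joint 0 its axes are the dock's and the front wall is at x = -120 mm.
- lip (a point): Middle of the outer bottom edge of the orange lip, a 3 mm thick, 120 mm long flange that juts 14 mm forward from the foot of the hood's front wall; 134 mm from the hinge axis. Closed, its underside is 66 mm above the bench: the slot between it and the dock's ledge is 11 mm high and 14 mm deep. Moves with the hood.
- torch: Black torch with yellow head standing lens down in the socket, 0.14 kg, 115 mm long: head 38 mm diameter for 38 mm, then a round body 26 mm in diameter. Origin at the centre of the lens face, z axis from lens to tail (it shines along -z). At first its tail is 130 mm above the bench; 65 mm of it stand above the dock.
- scraper: Filling knife lying flat on the bench, 0.12 kg. Wooden handle 110 long x 22 wide x 24 mm high (x = -110 to 0); steel blade 90 long x 40 wide x 3 mm thick (x = 0 to 90), its middle plane 12 mm above the handle's underside. Origin at the underside where handle meets blade, x towards the blade's tip, z up.
- scraper_grip (a point): The knife's balance point, in the middle of the handle's section, 28 mm behind the blade's root and 118 mm behind its tip.
- scraper_tip (a point): Middle of the blade's front edge, mid-thickness.
- board: Planed board fixed flat on the bench, 160 x 150 x 30 mm, origin at the centre of its underside. It is on the other side from the dock.
- mark (a point): Centre of the red ring (50 mm diameter) on the board's top face, 30 mm above the bench.
- glue: Bystander: white glue bottle with orange cap, 60 mm diameter, 150 mm high; origin at its base.
- tape: Bystander: yellow tape measure, 70 x 36 x 65 mm; origin at its base.
- plane: Bystander: small block plane, 150 x 50 mm, 55 mm high; origin at its base.
Things that resemble listed ones, but are neither listed nor needed, are in the scene too. Of the things like the scraper, leave any that is black; of the rest the smaller one is meant. Several things look just like the dock: the one meant starts farthest from the robot's base.

How it is judged (in metres and radians):
On the way, in this order (a step that is already met when the one before it is completed fails the run):
1. the hood is being lifted by the knife (value of joint cover above 0.25 rad and contact force between scraper and hood above 0.05 N), for 0.05 s.
2. the hood stands open (value of joint cover above 1.4 rad), for 0.1 s.
3. the knife lies flat on the bench, let go (height (world z) of scraper below 0.015 m and angle between scraper's own z axis and vertical below 0.25 rad and contact force between the fingers and scraper below 0.05 N), for 0.2 s.
4. the torch is held clear above its socket (height (world z) of torch above 0.12 m and contact force between the fingers and torch above 0.5 N and contact force between torch and dock below 0.05 N), for 0.1 s.
At the end, for the whole second after the job is handed in: Fingers hold the torch still, lens over 120 mm up, touching nothing else, tail up, slanting 0.5 to 1.1 rad from upright, its axis forward of the lens within 40 mm (across, x and y) of the ring centre; hood past 1.4 rad; knife flat on the bench, let go; bystanders moved under 30 mm (all of step 3 and all of step 4 and value of joint cover above 1.4 rad and contact force between torch and board below 0.05 N and contact force between torch and scraper below 0.05 N and linear speed of torch below 0.03 m/s and angular speed of torch below 0.2 rad/s and angle between torch's own z axis and vertical between 0.5 and 1.1 rad and z of mark in the frame of torch below -0.08 m and x of mark in the frame of torch between -0.04 and 0.04 m and y of mark in the frame of torch between -0.04 and 0.04 m and distance of each of glue, tape, plane from where it was at the start of the episode below 0.03 m); the arm keeps its last pose, push and grip.
It fails at once if the gripper or arm pushes the hood while it is being opened (value of joint cover below 1.4 rad and contact force between any of the fingers, the arm and hood above 1.5 N).
It fails at once if the knife is dropped or thrown instead of laid down (contact force between the fingers and scraper below 0.01 N and linear speed of scraper above 0.8 m/s).
It fails at once if a bystander is disturbed (distance of any of glue, tape, plane from where it was at the start of the episode above 0.03 m).
It also fails if it takes over 66 s, if anything falls off the work surface, if the arm or the gripper's body presses on something with over 40 N, if the wrist force passes 120 N, or if a joint passes its speed limit or range.

## Working session

There is one attempt and no reset: what is moved stays moved. The work goes in short steps, Python scripts to look and compute and a shell command to move; the robot and the scene stay as the last step left them, time stands still between calls to the robot, and variables do not carry over. Pictures are saved under pics/ and viewed, and the job is handed in when it is done.

```bash
ls; mkdir -p pics; python3 - <<'E'
from rig import env
import cv2, numpy as np
print(env.read_state())
for n in ["scene","top","wrist"]:
    d=env.get_image(n)
    cv2.imwrite(f"pics/{n}0.png",d["pixels"][:,:,::-1])
    print(n,d["camera_matrix"].tolist(), {k:(np.round(v,4).tolist()) for k,v in d.items() if k not in("pixels","camera_matrix")})
E
```

```text
pics
{'clock': 0.0, 'joint_pos': array([ 6.82297712e+01,  1.87327948e+01, -1.10921071e+01,  6.02727157e+01,
        9.26981015e-04,  8.23112403e+01]), 'dq': array([-0.0331245 , -0.07510514,  0.14480289, -0.11499127, -0.0419627 ,
       -0.00302151]), 'joint_efforts': array([-3.81812715e-04, -4.43391716e+01,  2.62441260e+01,  1.51727046e-02,
       -1.32514683e-04,  6.78335596e-06]), 'tcp_pos': array([0.13358376, 0.5329445 , 0.23049529]), 'orientation': array([-1.79903384e+02, -1.39790661e-02,  1.65918518e+02]), 'ft_force': array([-0.05460618,  0.81135017, -0.00568265]), 'moment': array([-0.00668145, -0.03175922,  0.05272162]), 'gripper_width': 0.08511040519105517}
scene [[544.1506252708442, 0.0, 273.53106806791243], [0.0, 544.1506252708442, 218.36258495402953], [0.0, 0.0, 1.0]] {'pose': [[-0.6609, -0.5597, 0.5, 1.41], [0.7505, -0.492, 0.4413, 0.7933], [-0.001, 0.6668, 0.7452, 1.3875], [0.0, 0.0, 0.0, 1.0]]}
top [[446.50036257173826, 0.0, 270.6457635600221], [0.0, 446.50036257173826, 212.00946754141137], [0.0, 0.0, 1.0]] {'pose': [[-0.0206, 0.9916, -0.1276, 0.3622], [-0.9997, -0.0223, -0.0115, 0.0164], [-0.0142, 0.1273, 0.9918, 1.2071], [0.0, 0.0, 0.0, 1.0]]}
wrist [[305.27719798207005, 0.0, 278.6588850740312], [0.0, 305.27719798207005, 213.57571133506107], [0.0, 0.0, 1.0]] {'T_tool_cam': [[0.0009, 0.9628, 0.2703, 0.0682], [1.0, -0.001, 0.0004, 0.0003], [0.0007, 0.2703, -0.9628, -0.142], [0.0, 0.0, 0.0, 1.0]]}
```

View pics/scene0.png

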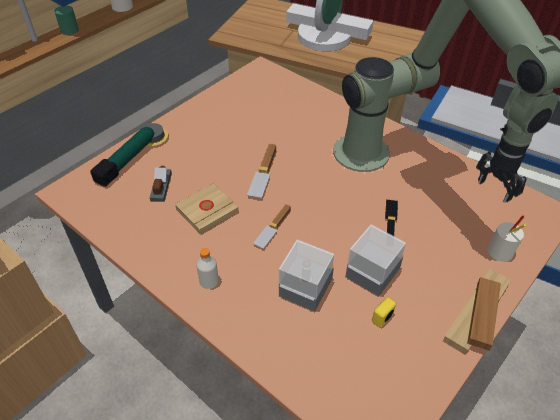

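View pics/top0.png

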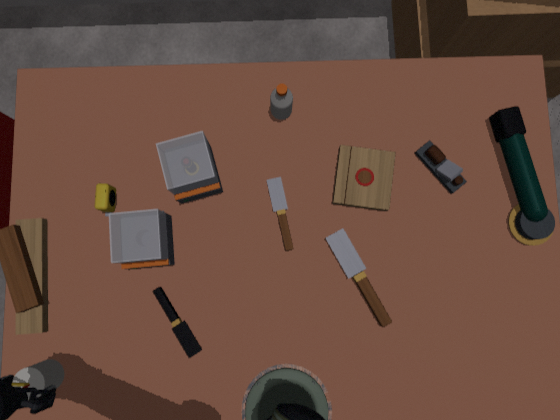

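View pics/wrist0.png

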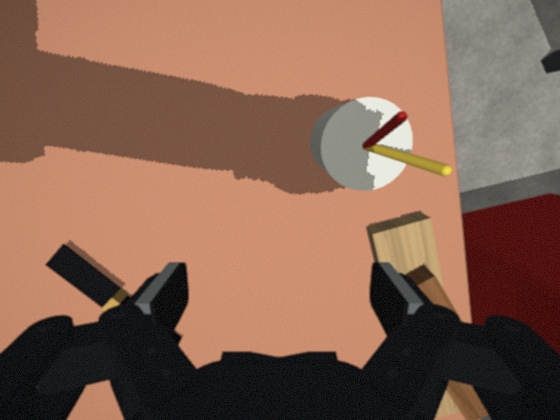

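The top view shows two candidates for the dock. One is at (190,165) and the other at (140,240), and the first is farther from the base (about (285,400)), so it's the one meant. There are three knives: a black one at (177,322), which I leave; a large one at (360,275); and a small wooden one at (281,210), which is the one meant. I'll confirm both in an enlarged crop.

```bash
cat > h.py <<'E'
from rig import env
import cv2, numpy as np
from scipy.spatial.transform import Rotation as R
def ray(d,u,v,pose=None):
    P=d["pose"] if pose is None else pose
    K=d["camera_matrix"]
    r=np.array([(u-K[0,2])/K[0,0],-(v-K[1,2])/K[1,1],-1.0])
    return P[:3,3],P[:3,:3]@r
def onz(d,u,v,z,pose=None):
    o,r=ray(d,u,v,pose); return o+r*(z-o[2])/r[2]
def proj(d,p,pose=None):
    P=d["pose"] if pose is None else pose
    c=P[:3,:3].T@(np.asarray(p)-P[:3,3]); K=d["camera_matrix"]
    return np.array([K[0,0]*c[0]/-c[2]+K[0,2],K[1,1]*-c[1]/-c[2]+K[1,2]])
def toolT(s=None):
    s=s or env.read_state(); T=np.eye(4)
    T[:3,:3]=R.from_euler('xyz',s["orientation"],degrees=True).as_matrix(); T[:3,3]=s["tcp_pos"]; return T
def save(n,d,crop=None,k=1):
    im=d["pixels"][:,:,::-1]
    if crop: x0,y0,x1,y1=crop; im=im[y0:y1,x0:x1]
    cv2.imwrite("pics/"+n,cv2.resize(im,None,fx=k,fy=k,interpolation=cv2.INTER_CUBIC))
E
python3 - <<'E'
from h import *
d=env.get_image("top"); save("topA.png",d,(90,120,310,270),3.6)
s=env.get_image("scene"); save("sceneA.png",s,(170,140,430,330),3)
E
```

```text
(no output)
```

View pics/topA.png

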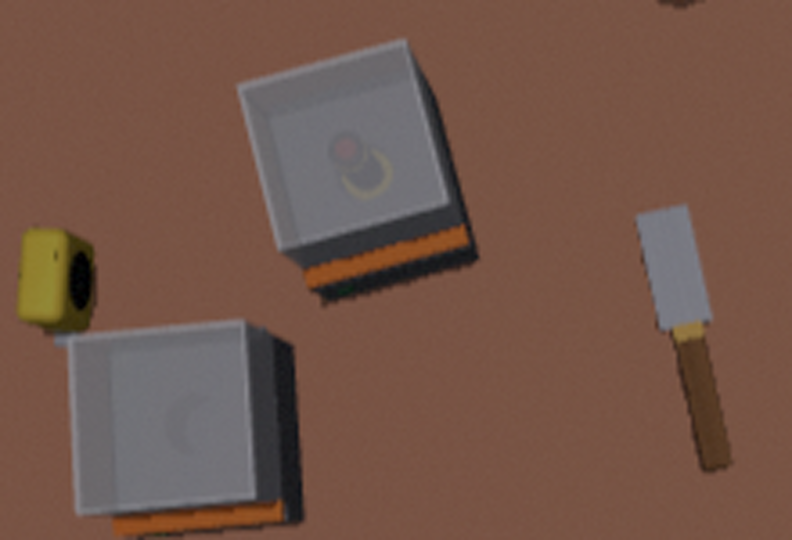

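View pics/sceneA.png

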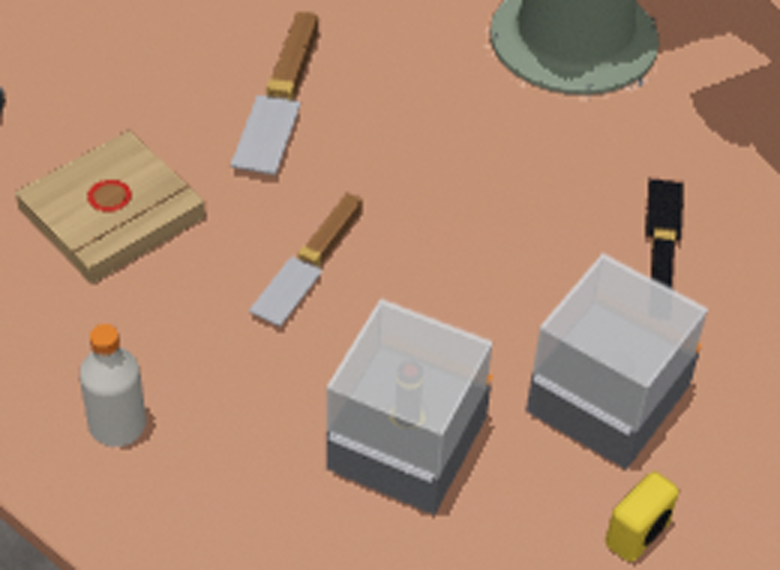

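```bash
python3 - <<'E'
from h import *
d=env.get_image("top")
f=lambda p,z: onz(d,p[0]/3.6+90-.4,p[1]/3.6+120-.4,z)
T=[f(p,.141) for p in [(238,85),(407,40),(448,205),(283,250)]]
print("hood top",np.round(T,4),"c",np.mean(T,0))
e=lambda a,b:np.degrees(np.arctan2(*(b-a)[:2][::-1]))
print("x dir",e(T[3],T[0]),e(T[2],T[1]),"y+90",e(T[1],T[0])-90,e(T[2],T[3])-90, [np.linalg.norm(T[i]-T[(i+1)%4]) for i in range(4)])
L=[f(p,.067) for p in [(310,290),(470,246)]];print("lip",np.round(L,4),np.mean(L,0),e(L[1],L[0])-90,np.linalg.norm(L[0]-L[1]))
B=[f(p,.0135) for p in [(637,214),(688,206),(710,320),(661,329)]];print("blade",np.round(B,4))
tip=(B[0]+B[1])/2;root=(B[2]+B[3])/2;print("tip",tip,"root",root,e(root,tip),np.linalg.norm(tip-root))
H=f((717,468),.02);print("hend",H,e(H,tip))
# refine with masks
im=cv2.cvtColor(d["pixels"],cv2.COLOR_RGB2HSV)
m=((im[:,:,0]<12)|(im[:,:,0]>170))&(im[:,:,1]>150)&(im[:,:,2]>60)
m=m.astype(np.uint8); m[:140]=0;m[220:]=0;m[:,:330]=0;m[:,400:]=0
v,u=np.nonzero(m);print("ring",len(u),onz(d,(u.min()+u.max())/2,(v.min()+v.max())/2,.03),u.min(),u.max(),v.min(),v.max())
im2=d["pixels"].astype(int)
b=(abs(im2[:,:,0]-im2[:,:,2])<25)&(im2.sum(2)>330);b=b.astype(np.uint8)
b2=np.zeros_like(b);b2[170:222,260:295]=b[170:222,260:295]
c,_=cv2.findContours(b2,0,2);c=max(c,key=cv2.contourArea);r=cv2.minAreaRect(c);print(r);print(np.round([onz(d,*p,.0135) for p in cv2.boxPoints(r)],4))
s=env.get_image("scene")
g=lambda p,z: onz(s,p[0]/3+170-.3,p[1]/3+140-.3,z)
print("scene hood top",np.round([g(p,.141) for p in [(383,302),(491,345),(442,432),(329,383)]],4))
print("scene blade",np.round([g(p,.0135) for p in [(252,309),(278,327),(320,272),(298,256)]],4), g((355,198),.02))
print("scene ring",g((109,196),.03))
E
```

```text
hood top [[0.6767 0.3086 0.141 ]
 [0.7056 0.1926 0.141 ]
 [0.5896 0.1649 0.141 ]
 [0.5613 0.2767 0.141 ]] c [0.63328486 0.23566623 0.141     ]
x dir 15.450537806754147 13.413661617598448 y+90 13.991426585464879 14.222463372477947 [np.float64(0.11955365416321866), np.float64(0.119280498242928), np.float64(0.11530182172526075), np.float64(0.11977820802786966)]
lip [[0.5454 0.275  0.067 ]
 [0.5749 0.1594 0.067 ]] [0.5601194  0.21719855 0.067     ] 14.312774831598688 0.11923852326869115
blade [[ 0.6065  0.0396  0.0135]
 [ 0.6117  0.0009  0.0135]
 [ 0.5244 -0.0136  0.0135]
 [ 0.5184  0.0233  0.0135]]
tip [0.60908623 0.02021247 0.0135    ] root [0.52138314 0.0048647  0.0135    ] 9.926068845008817 0.08903586647806642
hend [ 0.41343369 -0.01576826  0.02      ] 10.420330170117905
ring 150 [ 0.60387846 -0.22182192  0.03      ] 355 373 168 185
((276.73529052734375, 193.55880737304688), (32.64802932739258, 14.425872802734375), 77.47119140625)
[[ 0.6061  0.0406  0.0135]
 [ 0.6139  0.0021  0.0135]
 [ 0.5259 -0.0149  0.0135]
 [ 0.5182  0.0232  0.0135]]
scene hood top [[0.5927 0.1662 0.141 ]
 [0.5652 0.279  0.141 ]
 [0.6766 0.3067 0.141 ]
 [0.7031 0.1913 0.141 ]]
scene blade [[ 0.6107  0.0015  0.0135]
 [ 0.6105  0.0395  0.0135]
 [ 0.5221  0.0221  0.0135]
 [ 0.5206 -0.0118  0.0135]] [ 0.41561906 -0.0176206   0.02      ]
scene ring [ 0.60583314 -0.22454351  0.03      ]
```

```bash
python3 - <<'E'
from h import *
d=env.get_image("top")
f=lambda p,z: onz(d,p[0]/3.6+90-.4,p[1]/3.6+120-.4,z)
print("other top",np.round([f(p,.141) for p in [(68,335),(243,320),(255,500),(78,515)]],3))
print("other lip",np.round([f(p,.067) for p in [(115,537),(285,520)]],3), "base R", np.round([f(p,.0) for p in [(302,520)]],3))
print("glue",onz(d,282,112,0),"tape",onz(d,105,198,.03),"plane",onz(d,441,168,.03))
print("black",onz(d,158,292,.01),onz(d,190,345,.01))
E
```

```text
other top [[0.507 0.421 0.141]
 [0.514 0.303 0.141]
 [0.394 0.294 0.141]
 [0.386 0.411 0.141]]
other lip [[0.372 0.412 0.067]
 [0.381 0.292 0.067]] base R [[0.382 0.295 0.   ]]
glue [ 0.79962206 -0.00726945  0.        ] tape [0.5615248  0.47368008 0.03      ] plane [ 0.62218699 -0.42841311  0.03      ]
black [0.30911436 0.33338773 0.01      ] [0.17104435 0.24798852 0.01      ]
```

```bash
python3 -m inch '[[0,-30,-27,0,0],[0,-30,-27,0,0],[0,-30,-27,0,0],[0,-30,-27,0,0],[0,-30,-27,0,0],[0,-30,-27,0,0],[0,-30,-27,0,0],[0,-30,-27,0,0],[0,-30,-27,0,0],[0,-30,-27,0,0]]'
python3 -m inch '[[0,-30,-26,0,0],[0,-30,-26,0,0],[0,-30,-26,0,0],[0,-30,-26,0,0],[0,-30,-26,0,0],[0,-29,-29,0,0],[0,0,0,0,-0.107],[0,0,0,0,-0.107],[0,0,0,0,-0.107],[0,0,0,0,-0.109]]'
python3 -m inch '[[0,0,0,0,0],[0,0,0,0,0]]'
python3 - <<'E'
from h import *
s=env.read_state();print(s["tcp_pos"],s["orientation"],s["joint_pos"],s["clock"])
d=env.get_image("wrist");save("w1.png",d)
P=toolT(s)@d["T_tool_cam"]
for p in [(.494,0,.012),(.5215,.005,.0135),(.61,.0205,.0135),(.4135,-.0157,.02)]: print(proj(d,p,P))
E
```

```text
clock: 1.23
tcp_pos: [0.3599, 0.1969, 0.2316]
orientation: [180.0, 0.0, 165.9]
ft_force: [1.5, 0.9, -0.4]
gripper_width: 0.0852
clock: 2.07
tcp_pos: [0.4941, 0.0003, 0.2311]
orientation: [180.0, -0.0, -169.2]
ft_force: [0.2, 0.8, 0.8]
gripper_width: 0.0854
clock: 2.23
tcp_pos: [0.494, 0.0008, 0.2313]
orientation: [-180.0, 0.0, -169.6]
ft_force: [-0.1, -0.2, 0.4]
gripper_width: 0.0859
[0.4940266  0.00079089 0.23131134] [-1.79997029e+02  2.45991304e-03 -1.69605458e+02] [-8.47482293e+00  1.27694776e+01 -1.91343741e+01  5.80928598e+01
 -2.01545402e-03 -1.88693647e+01] 2.2333
[278.0703627  186.73924559]
[278.02296485 209.57781739]
[277.4443244  276.41038602]
[277.24715653 114.64982506]
```

View pics/w1.png

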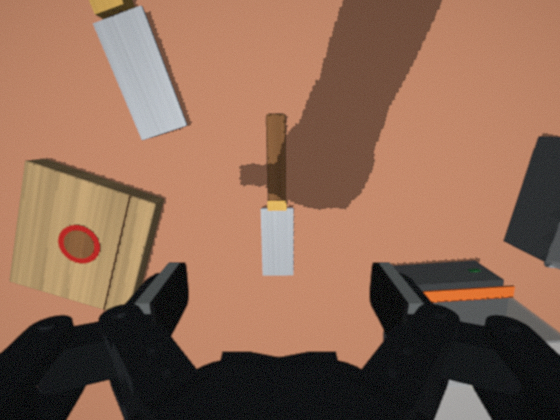

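The wrist view shows the small wooden knife at (277,115) to (278,275), which matches the prediction. I'm descending to grasp it.

```bash
python3 -m inch '[[0,0,0,35,0],[0,0,0,35,0],[0,0,0,35,0],[0,0,0,35,0],[0,0,0,35,0],[0,0,0,30,0],[0,0,0,15,0],[0,0,0,7,0],[0,0,0,0,0]]'
python3 -m inch '[[255,0,0,0,0],[255,0,0,0,0],[255,0,0,0,0],[255,0,0,0,0],[255,0,0,0,0],[255,0,0,0,0],[255,0,0,0,0],[255,0,0,0,0]]'
python3 - <<'E'
from h import *
s=env.read_state();print(s["tcp_pos"],s["orientation"],s["ft_force"],s["gripper_width"])
E
```

```text
clock: 3.03
tcp_pos: [0.4929, 0.0011, 0.003]
orientation: [179.9, -0.2, -169.5]
ft_force: [-1.0, -0.9, 0.3]
gripper_width: 0.0853
clock: 3.7
tcp_pos: [0.495, 0.0006, 0.0054]
orientation: [-179.9, 0.1, -169.5]
ft_force: [-0.7, -1.0, 6.1]
gripper_width: 0.0206
[0.49501997 0.00056959 0.00538786] [-1.79944440e+02  1.11865873e-01 -1.69451067e+02] [-0.70792487 -1.01858366  6.08747833] 0.020608450386205793
```

```bash
python3 -m inch '[[255,0,0,-5,0],[255,0,0,-15,0],[255,0,0,-30,0],[255,0,0,-30,0],[255,0,0,-20,0],[255,0,0,0,0],[255,0,0,0,0]]'
python3 - <<'E'
from h import *
s=env.read_state();print(s["tcp_pos"],s["orientation"],s["ft_force"],s["gripper_width"])
d=env.get_image("wrist");save("w2.png",d)
d=env.get_image("scene");save("s2.png",d,(170,100,430,300),3)
E
```

```text
clock: 4.28
tcp_pos: [0.4949, 0.0007, 0.1054]
orientation: [-180.0, 0.2, -169.4]
ft_force: [-0.3, -0.1, -0.6]
gripper_width: 0.0208
[0.49490936 0.0007262  0.10540314] [-1.79951726e+02  1.53003581e-01 -1.69448770e+02] [-0.27190015 -0.08469483 -0.55330729] 0.02081541814527533
```

View pics/w2.png

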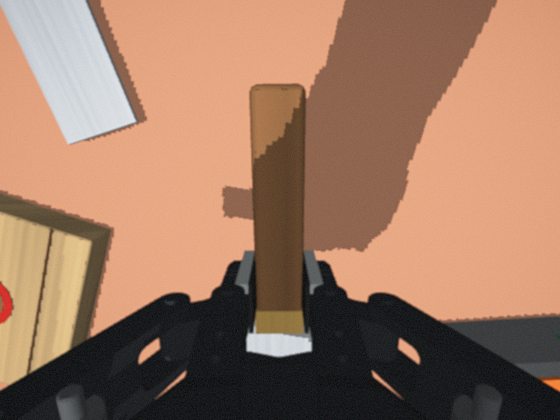

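View pics/s2.png

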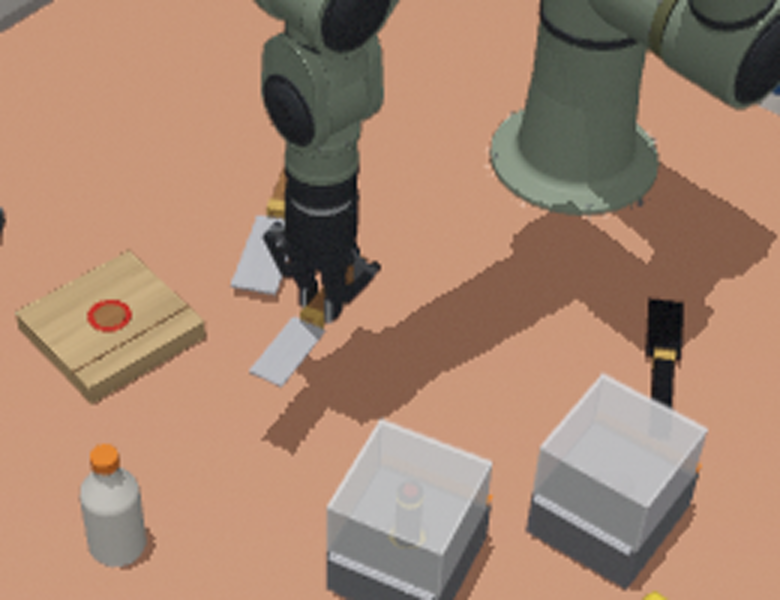

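```bash
python3 - <<'E'
from h import *
s=env.read_state();T=toolT(s)
d=env.get_image("scene")
for p in [(250,374),(285,385)]: print(onz(d,p[0]/3+170-.3,p[1]/3+100-.3,.112))
w=env.get_image("wrist");P=T@w["T_tool_cam"]
for z in (.0185,.0066-.012): print("handle end", proj(w,(T@[.082,0,-z,1])[:3],P))
for x in (-.1167,): print("tip expected",(T@[x,0,-.0066,1])[:3])
for n in [(250,89),(305,89)]: print(onz(w,*n,.12,P))
# start target
yaw=np.radians(14.2);ex=np.array([np.cos(yaw),np.sin(yaw)]);ey=np.array([-ex[1],ex[0]])
c=np.array([.634,.2355]);
for xx in (-110,-63): print("tcp for tip dock x",xx,c+ex*(xx-116.7)/1000+ey*-.02)
E
```

```text
[0.6152259  0.00665353 0.112     ]
[0.60244448 0.04404015 0.112     ]
handle end [278.67657897  89.62972405]
handle end [278.70122192  96.01198347]
tip expected [0.60786666 0.02232957 0.10987434]
[ 0.41411382 -0.02494221  0.12      ]
[ 0.410236   -0.00422432  0.12      ]
tcp for tip dock x -110 [0.41913289 0.16049991]
tcp for tip dock x -63 [0.46469682 0.17202936]
```

```bash
python3 -m inch '[[255,0,0,0,-0.0637],[255,7,35,0,0],[255,7,35,0,0],[255,7,35,0,0],[255,7,35,0,0],[255,6,33,0,0],[255,0,0,25,0],[255,0,0,20,0],[255,0,0,6,0],[255,0,0,0,0]]'
python3 -m inch '[[255,0,0,0,0],[255,0,0,0,0]]'
python3 - <<'E'
from h import *
s=env.read_state();print(s["tcp_pos"],s["orientation"],s["ft_force"],s["gripper_width"])
T=toolT(s)
d=env.get_image("scene");save("s3.png",d,(220,170,420,320),4)
tip=(T@[-.1167,0,-.0066,1])[:3];print(tip,proj(d,tip),(proj(d,tip)-[220,170])*4)
d=env.get_image("top");save("t3.png",d,(130,120,280,270),4);print((proj(d,tip)-[130,120])*4)
d=env.get_image("wrist");save("w3.png",d)
E
```

```text
clock: 5.32
tcp_pos: [0.4162, 0.1598, 0.0512]
orientation: [180.0, -0.3, -165.8]
ft_force: [0.7, -0.9, -0.9]
gripper_width: 0.0207
clock: 5.48
tcp_pos: [0.4193, 0.1599, 0.0538]
orientation: [180.0, 0.0, -165.8]
ft_force: [-1.0, 0.0, -0.5]
gripper_width: 0.0209
[0.41927787 0.15994421 0.05375892] [ 1.79999744e+02  2.83510536e-02 -1.65847900e+02] [-0.95419996  0.01192066 -0.50715162] 0.02091207909109161
[0.53243286 0.18847616 0.06041667] [314.43154578 249.26103018] [377.72618312 317.04412073]
[317.6914848  338.86033354]
```

View pics/s3.png

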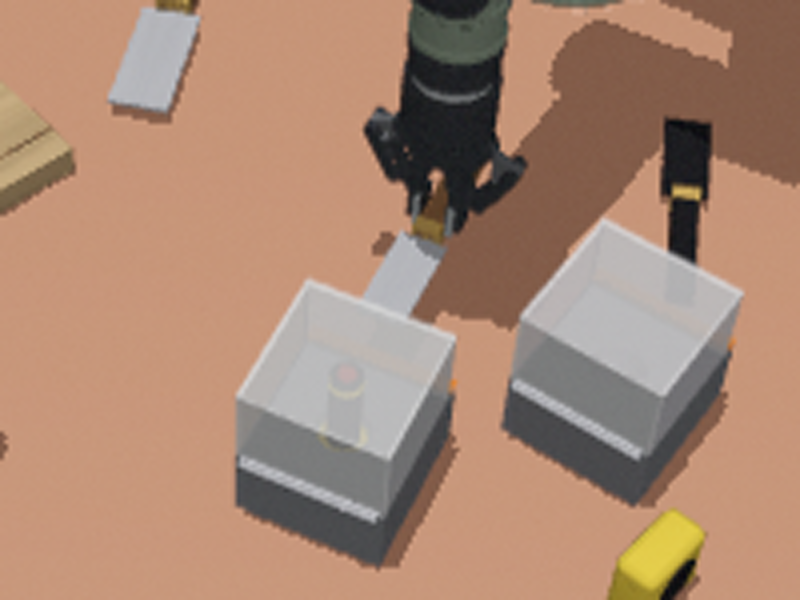

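View pics/t3.png

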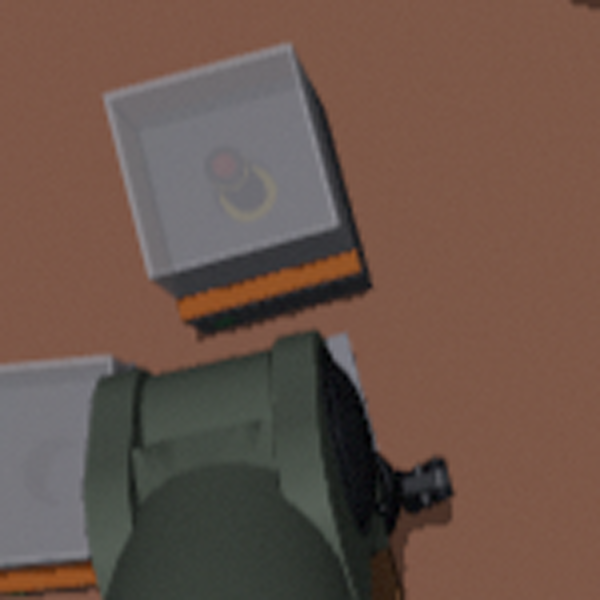

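View pics/w3.png

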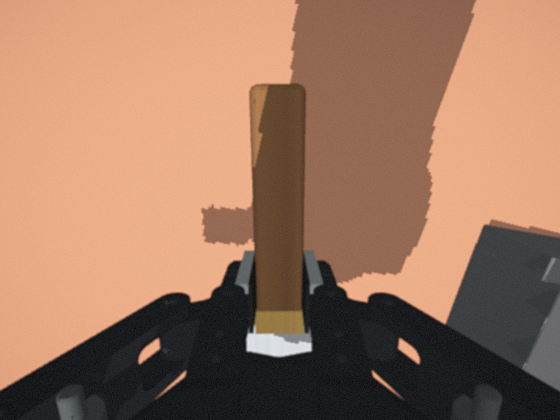

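```bash
python3 -m inch '[[255,-15,0,0,0],[255,-10,0,0,0],[255,-8,0,0,0],[255,-6,0,0,0],[255,-6,0,0,0],[255,0,0,0,0]]'
python3 -m inch '[[255,0,0,0,0]]'
python3 - <<'E'
from h import *
s=env.read_state();print(s["tcp_pos"],s["orientation"],s["ft_force"],s["gripper_width"])
T=toolT(s)
d=env.get_image("scene");save("s4.png",d,(250,210,360,320),5)
d=env.get_image("top");save("t4.png",d,(140,120,260,240),5)
E
```

```text
clock: 6.13
tcp_pos: [0.4637, 0.1715, 0.0534]
orientation: [-180.0, 0.1, -165.8]
ft_force: [-0.0, -0.1, -1.1]
gripper_width: 0.0207
clock: 6.22
tcp_pos: [0.4622, 0.1712, 0.0531]
orientation: [180.0, -0.0, -165.8]
ft_force: [-0.6, 0.5, -0.1]
gripper_width: 0.0206
[0.46217749 0.17121632 0.05314545] [ 1.79999107e+02 -2.74367594e-02 -1.65797113e+02] [-0.58202064  0.45124237 -0.14320914] 0.020597616599375534
```

View pics/s4.png

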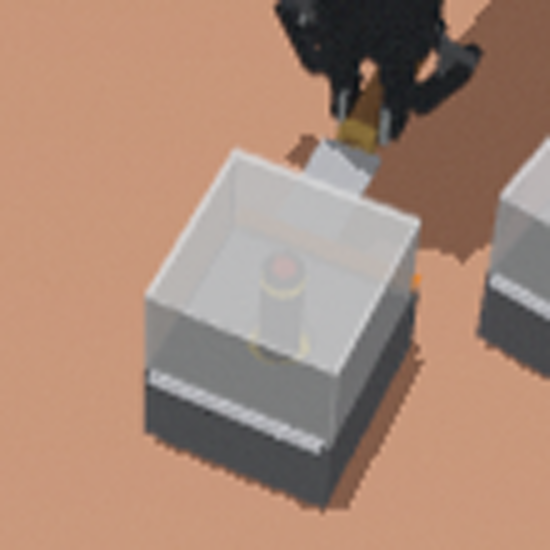

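View pics/t4.png

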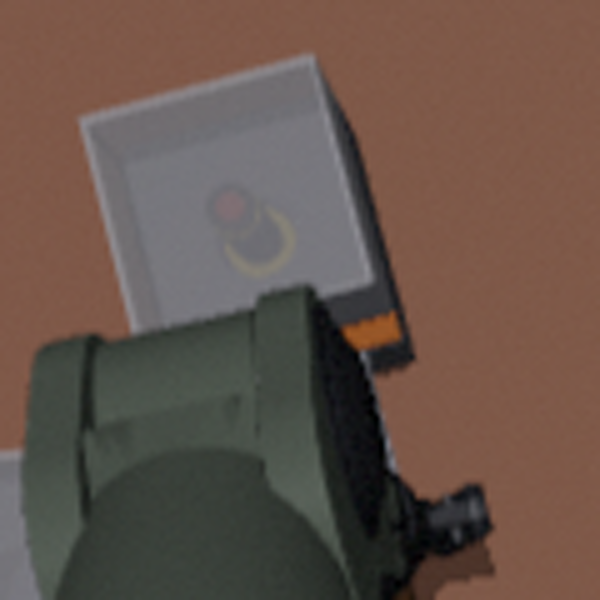

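```bash
python3 -m inch '[[255,-1,0,-2,0],[255,0,0,-3,0],[255,0,0,-6,0],[255,-1,0,-6,0],[255,-1,0,-6,0],[255,-1,0,-6,0],[255,-1,0,-6,0],[255,-2,0,-6,0],[255,0,0,0,0],[255,0,0,0,0]]'
python3 - <<'E'
from h import *
s=env.read_state();print(s["tcp_pos"],s["orientation"],s["ft_force"],s["moment"],s["gripper_width"])
d=env.get_image("scene");save("s5.png",d,(230,180,380,320),4)
d=env.get_image("wrist");save("w5.png",d)
E
```

```text
clock: 7.15
tcp_pos: [0.4701, 0.1731, 0.095]
orientation: [-180.0, 0.1, -165.8]
ft_force: [-0.8, -1.4, -0.8]
gripper_width: 0.0208
[0.47005615 0.17314394 0.09496816] [-1.79993021e+02  1.19753511e-01 -1.65798856e+02] [-0.75829587 -1.43399529 -0.78257808] [-0.00809471 -0.02189955  0.00310988] 0.020821496351802804
```

View pics/s5.png

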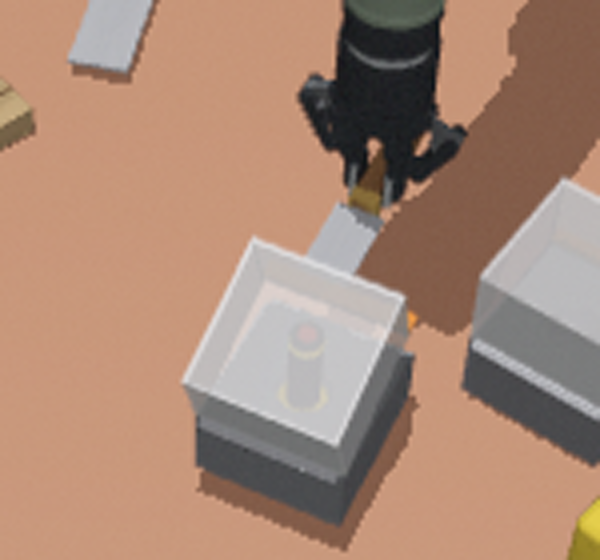

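View pics/w5.png

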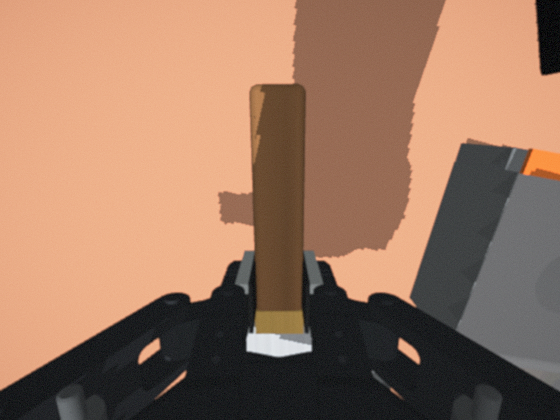

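The hood is rising on the blade (about 0.3 rad) and the knife hasn't slipped. I'm continuing along the arc.

```bash
python3 -m inch '[[255,-2,0,-6,0],[255,-2,0,-6,0],[255,-2.5,0,-5.7,0],[255,-3,0,-5.5,0],[255,-3,0,-5.4,0],[255,-3.5,0,-5.3,0],[255,-3.7,0,-5,0],[255,-4,0,-5,0],[255,-4.2,0,-4.6,0],[255,-4.4,0,-4.6,0]]'
python3 -m inch '[[255,-4.6,0,-4.1,0],[255,-4.8,0,-4.1,0],[255,-5,0,-3.7,0],[255,-5.2,0,-3.6,0],[255,-5.4,0,-3.1,0],[255,-5.5,0,-3.1,0]]'
python3 - <<'E'
from h import *
s=env.read_state();print(s["tcp_pos"],s["orientation"],s["ft_force"],s["moment"],s["gripper_width"])
d=env.get_image("scene");save("s6.png",d,(230,180,380,320),4)
d=env.get_image("top");save("t6.png",d,(130,90,280,230),4)
E
```

```text
clock: 8.08
tcp_pos: [0.5009, 0.181, 0.1479]
orientation: [180.0, 0.0, -165.8]
ft_force: [-1.0, 0.0, -1.1]
gripper_width: 0.0209
clock: 8.58
tcp_pos: [0.5305, 0.1885, 0.1694]
orientation: [180.0, 0.0, -165.8]
ft_force: [-0.3, 0.0, -3.2]
gripper_width: 0.0205
[0.53053017 0.18851316 0.16935885] [ 1.79999917e+02  6.30322867e-03 -1.65799741e+02] [-0.25590771  0.02488856 -3.21756724] [0.07425496 0.12382286 0.03368176] 0.020515755040300957
```

View pics/s6.png

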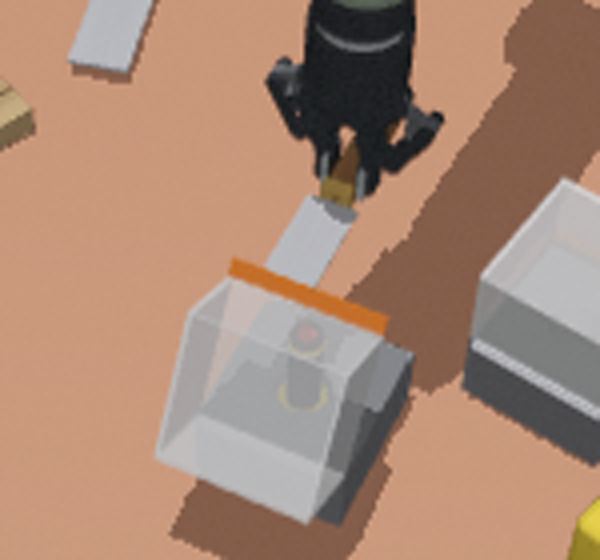

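View pics/t6.png

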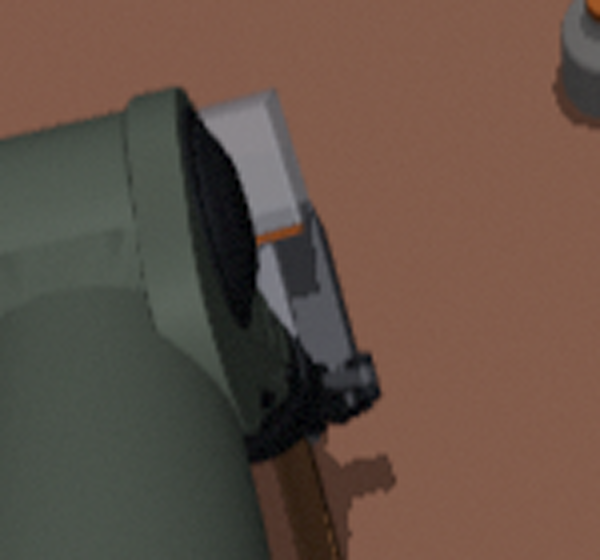

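The hood is at about 1.05 rad and the blade is still under the lip. I'm finishing the arc.

```bash
python3 -m inch '[[255,-5.6,0,-2.6,0],[255,-5.8,0,-2.5,0],[255,-5.9,0,-2,0],[255,-6,0,-1.9,0],[255,-6.1,0,-1.4,0],[255,-6.1,0,-1.4,0],[255,-6.2,0,-0.8,0],[255,-6.2,0,-0.7,0],[255,-6.3,0,-0.2,0],[255,-6.2,0,-0.1,0]]'
python3 -m inch '[[255,-4,0,0,0],[255,-2,0,0,0],[255,0,0,0,0],[255,0,0,0,0]]'
python3 - <<'E'
from h import *
s=env.read_state();print(s["tcp_pos"],s["orientation"],s["ft_force"],s["moment"],s["gripper_width"])
d=env.get_image("scene");save("s7.png",d,(230,180,380,320),4)
E
```

```text
clock: 9.52
tcp_pos: [0.5891, 0.2034, 0.1827]
orientation: [-180.0, 0.0, -165.8]
ft_force: [-0.1, -0.4, -1.1]
gripper_width: 0.0208
clock: 9.85
tcp_pos: [0.5943, 0.2046, 0.1826]
orientation: [-180.0, -0.0, -165.8]
ft_force: [-0.5, -0.8, -1.6]
gripper_width: 0.0209
[0.59428413 0.20463927 0.18257805] [-1.79997666e+02 -8.79220382e-03 -1.65797693e+02] [-0.49745503 -0.80199907 -1.64703187] [-0.01484637 -0.03742017 -0.04629635] 0.020872486550146112
```

View pics/s7.png

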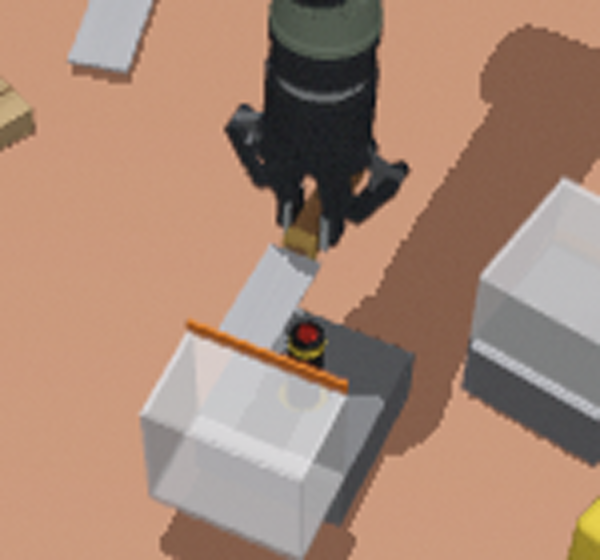

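```bash
cat >> h.py <<'E'
yaw=np.radians(14.2);EX=np.array([np.cos(yaw),np.sin(yaw),0]);EY=np.array([-EX[1],EX[0],0]);C=np.array([.634,.2355,0])
def dock(x,y,z): return C+EX*x/1000+EY*y/1000+np.array([0,0,z/1000])
E
python3 - <<'E'
from h import *
d=env.get_image("scene")
for th in np.arange(1.2,1.76,.1):
    print(round(th,2),[np.round((proj(d,dock(60-134*np.cos(th),y,66+134*np.sin(th)))-[230,180])*4) for y in(-60,60)])
E
```

```text
1.2 [array([226., 262.]), array([382., 323.])]
1.3 [array([218., 270.]), array([375., 333.])]
1.4 [array([210., 281.]), array([368., 344.])]
1.5 [array([201., 293.]), array([360., 357.])]
1.6 [array([193., 306.]), array([352., 371.])]
1.7 [array([184., 321.]), array([344., 386.])]
```

The hood is at about 1.68 rad (lip ends at crop (188,323) and (347,386)). I'm withdrawing and laying the knife down.

```bash
python3 -m inch '[[255,15,0,0,0],[255,25,0,0,0],[255,30,0,0,0],[255,30,0,0,0],[255,9,-35,0,0],[255,9,-35,0,0],[255,9,-35,0,0],[255,9,-35,0,0],[255,10,-33,0,0],[255,0,0,30,0]]'
python3 -m inch '[[255,0,0,35,0],[255,0,0,35,0],[255,0,0,30,0],[255,0,0,20,0],[255,0,0,10,0],[255,0,0,8,0],[255,0,0,4,0],[255,0,0,0,0],[255,0,0,0,0]]'
python3 - <<'E'
from h import *
s=env.read_state();print(s["tcp_pos"],s["orientation"],s["ft_force"],s["moment"],s["gripper_width"])
E
```

```text
clock: 10.78
tcp_pos: [0.4995, -0.0048, 0.1574]
orientation: [-179.6, 0.5, -166.2]
ft_force: [2.7, -0.6, -1.0]
gripper_width: 0.0203
clock: 11.53
tcp_pos: [0.4961, 0.0011, 0.0116]
orientation: [-180.0, 0.1, -165.8]
ft_force: [0.1, 0.1, -0.8]
gripper_width: 0.0208
[0.49610173 0.00105393 0.01158673] [-1.79963359e+02  8.65874380e-02 -1.65788212e+02] [ 0.07813023  0.08926356 -0.82971171] [-0.03371528  0.02113008 -0.01481512] 0.020806752296079152
```

```bash
python3 -m inch '[[255,0,0,3,0],[255,0,0,2,0],[255,0,0,1,0],[255,0,0,0,0],[255,0,0,0,0]]'

```

```text
clock: 11.95
tcp_pos: [0.4958, 0.0011, 0.0054]
orientation: [-180.0, 0.1, -165.8]
ft_force: [-1.1, -0.0, 5.6]
gripper_width: 0.0206
```

```bash
python3 -m inch '[[0,0,0,0,0],[0,0,0,0,0],[0,0,0,0,0],[0,0,0,0,0],[0,0,0,0,0],[0,0,0,0,0],[0,0,0,-20,0],[0,0,0,-35,0],[0,0,0,-35,0],[0,0,0,-35,0]]'
python3 -m inch '[[0,0,0,-35,0],[0,0,0,-35,0],[0,0,0,0,0],[0,0,0,0,0]]'
python3 - <<'E'
from h import *
s=env.read_state();print(s["tcp_pos"],s["orientation"],s["ft_force"],s["gripper_width"])
d=env.get_image("scene");save("s8.png",d,(200,130,400,310),3.5)
d=env.get_image("wrist");save("w8.png",d)
d=env.get_image("top");save("t8.png",d,(120,80,400,280),2.8)
E
```

```text
clock: 12.78
tcp_pos: [0.4945, 0.0012, 0.1308]
orientation: [180.0, -0.1, -165.8]
ft_force: [0.9, 0.0, -0.1]
gripper_width: 0.0851
clock: 13.12
tcp_pos: [0.4969, 0.0009, 0.2019]
orientation: [-179.9, 0.3, -165.8]
ft_force: [-0.2, 0.9, -0.4]
gripper_width: 0.0851
[0.49685948 0.00092461 0.20185067] [-179.88959335    0.26958581 -165.79323724] [-0.15281834  0.88363189 -0.35783925] 0.08510814099491039
```

View pics/s8.png

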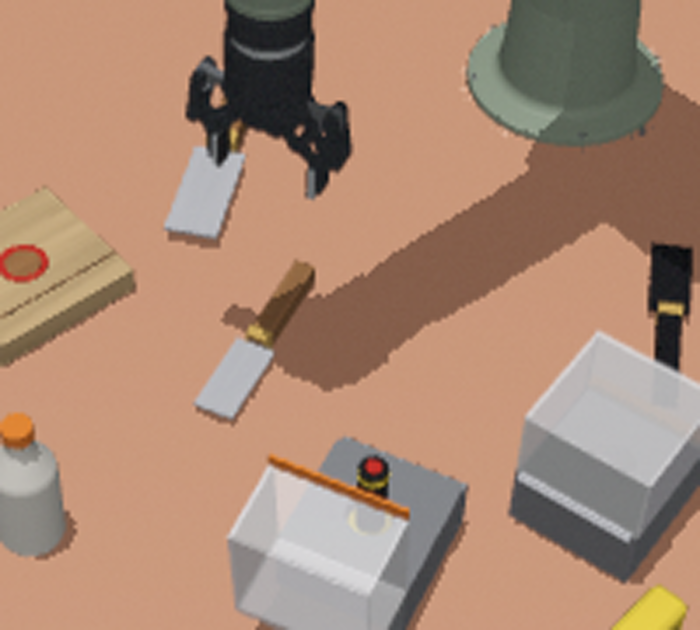

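View pics/w8.png

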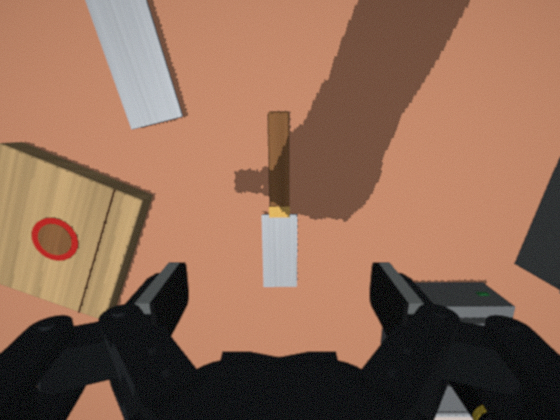

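View pics/t8.png

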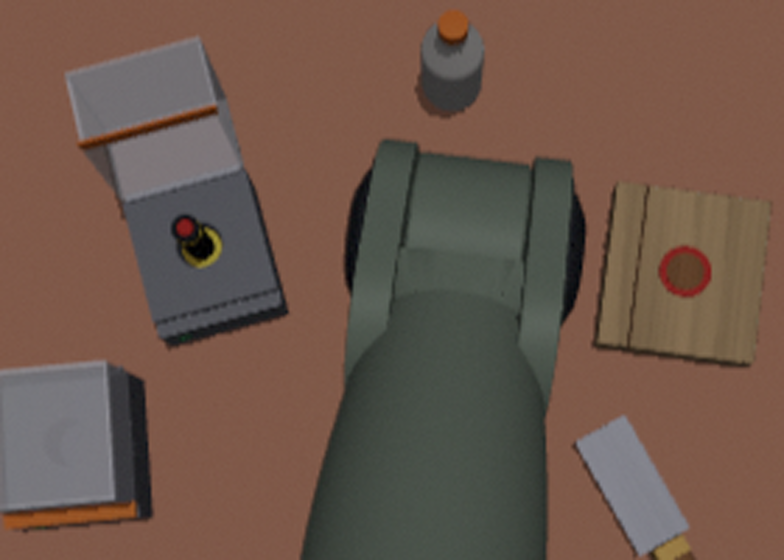

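The knife lies flat at wrist (268–297, 112–287), the hood stays open, and the torch tail is visible at top pixel (186,161). Next I locate the torch precisely.

```bash
python3 - <<'E'
from h import *
for n,box in (("top",(175,150,200,175)),("scene",(295,255,320,272))):
    d=env.get_image(n);im=d["pixels"].astype(int);x0,y0,x1,y1=box
    m=np.zeros(im.shape[:2],np.uint8);q=im[y0:y1,x0:x1]
    m[y0:y1,x0:x1]=(q[:,:,0]>100)&(q[:,:,0]>2*q[:,:,1])
    v,u=np.nonzero(m);print(n,len(u),u.mean(),v.mean(),onz(d,u.mean(),v.mean(),.130))
print("dock centre",C)
s=env.read_state();T=toolT(s);g=np.array([.634,.2355,.2])
for g in (np.array([.634,.2355,.2]),): print((T[:3,:3].T@(g-s["tcp_pos"]))*1000)
E
```

```text
top 19 185.57894736842104 160.89473684210526 [0.63305971 0.23682527 0.13      ]
scene 17 306.2352941176471 262.7647058823529 [0.63313188 0.23346222 0.13      ]
dock centre [0.634  0.2355 0.    ]
[-193.09688674  192.74101787   -2.19195753]
```

```bash
python3 -m inch '[[0,-19,19,0,0],[0,-19,19,0,0],[0,-19,19,0,0],[0,-19,19,0,0],[0,-19,19,0,0],[0,-19,19,0,0],[0,-19,19,0,0],[0,-19,19,0,0],[0,-20,20,0,0],[0,-20,20.5,0,0]]'
python3 -m inch '[[0,0,0,0,0],[0,0,0,0,0],[0,0,0,0,0]]'
python3 - <<'E'
from h import *
s=env.read_state();print(s["tcp_pos"],s["orientation"],s["ft_force"])
d=env.get_image("wrist");save("w9.png",d)
P=toolT(s)@d["T_tool_cam"]
for z in (.13,.1): print(proj(d,(.633,.235,z),P))
d=env.get_image("scene");save("s9.png",d,(200,130,400,310),3.5)
E
```

```text
clock: 14.2
tcp_pos: [0.6339, 0.2358, 0.1978]
orientation: [-180.0, -0.2, -165.8]
ft_force: [-0.0, 0.1, -0.2]
gripper_width: 0.0855
clock: 14.45
tcp_pos: [0.6331, 0.2344, 0.1981]
orientation: [-180.0, -0.2, -165.8]
ft_force: [-0.2, 0.1, 0.3]
gripper_width: 0.0852
[0.63313915 0.2344141  0.19806844] [-1.79977752e+02 -1.69872780e-01 -1.65787968e+02] [-0.22978741  0.12744837  0.27569308]
[279.52886954 226.07100834]
[279.46027729 214.81978991]
```

View pics/w9.png

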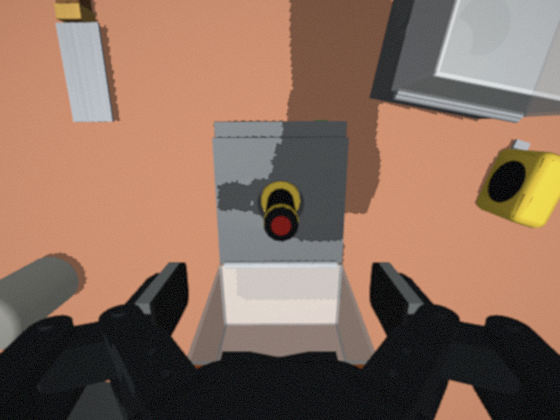

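View pics/s9.png

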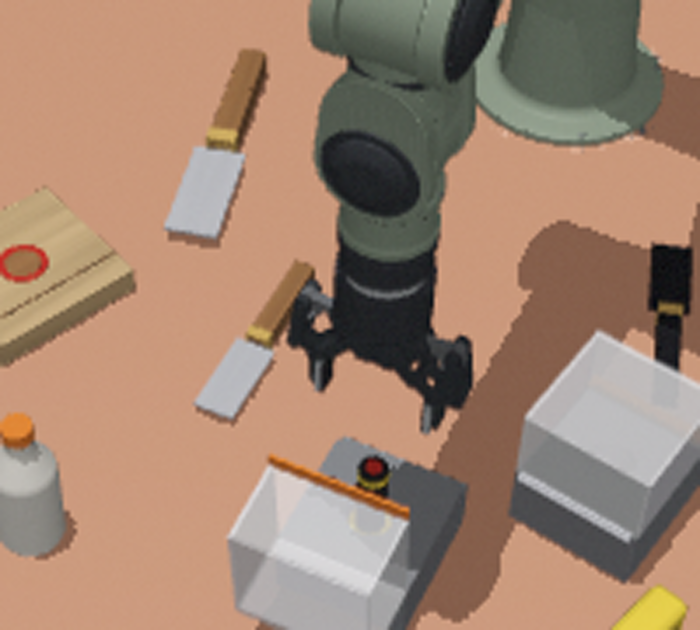

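```bash
python3 -m inch '[[0,0,0,25,0],[0,0,0,30,0],[0,0,0,30,0],[0,0,0,15,0],[0,0,0,7,0],[0,0,0,0,0],[0,0,0,0,0]]'
python3 -m inch '[[255,0,0,0,0],[255,0,0,0,0],[255,0,0,0,0],[255,0,0,0,0],[255,0,0,0,0],[255,0,0,0,0],[255,0,0,0,0],[255,0,0,0,0]]'
```

```text
clock: 15.13
tcp_pos: [0.6344, 0.2344, 0.0935]
orientation: [-180.0, 0.0, -165.8]
ft_force: [0.2, -0.6, 1.3]
gripper_width: 0.0852
clock: 15.8
tcp_pos: [0.6345, 0.2352, 0.0934]
orientation: [180.0, 0.1, -165.8]
ft_force: [-0.8, 1.6, 5.6]
gripper_width: 0.0246
```

```bash
python3 -m inch '[[255,0,0,-10,0],[255,0,0,-15,0],[255,0,0,-10,0],[255,0,0,0,0],[255,3,0,0,0],[255,4,0,-0.5,0],[255,4,0,-0.5,0],[255,4.5,0,-0.5,0],[255,4.5,0,-0.5,0],[255,0,0,0,0]]'
python3 - <<'E'
from h import *
s=env.read_state();print(s["tcp_pos"],s["orientation"],s["ft_force"],s["moment"],s["gripper_width"])
d=env.get_image("scene");save("s10.png",d,(250,180,370,300),5)
E
```

```text
clock: 16.63
tcp_pos: [0.6166, 0.2307, 0.1301]
orientation: [180.0, 0.3, -165.8]
ft_force: [5.7, 2.8, -2.6]
gripper_width: 0.0247
[0.61655739 0.23072438 0.13010393] [ 179.9562919     0.30627737 -165.78515102] [ 5.68407687  2.84919229 -2.62672771] [ 0.69073455 -1.59791676 -0.03538702] 0.024671568356464675
```

View pics/s10.png

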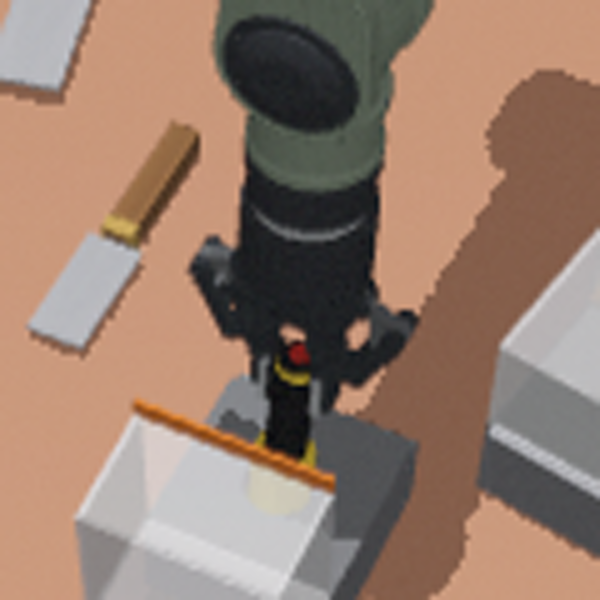

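It is tilting in the grip, with 6 N at the rim. Continuing.

```bash
python3 -m inch '[[255,4,0,0,0],[255,4,0,0,0],[255,4,0,0.5,0],[255,4,0,1,0],[255,4,0,1,0],[255,4,0,1,0],[255,4,0,1.2,0],[255,4,0,1.5,0],[255,4,0,2,0],[255,0,0,0,0]]'
python3 - <<'E'
from h import *
s=env.read_state();print(s["tcp_pos"],s["orientation"],s["ft_force"],s["moment"],s["gripper_width"])
d=env.get_image("scene");save("s11.png",d,(250,180,370,300),5)
E
```

```text
clock: 17.52
tcp_pos: [0.5821, 0.222, 0.123]
orientation: [180.0, 0.4, -165.8]
ft_force: [4.3, 3.3, 4.3]
gripper_width: 0.0248
[0.58207326 0.22195979 0.12295052] [ 179.96376845    0.37445433 -165.78256451] [4.30121666 3.33224366 4.33239626] [ 0.68347821 -1.44877897  0.02909904] 0.0247681189708628
```

View pics/s11.png

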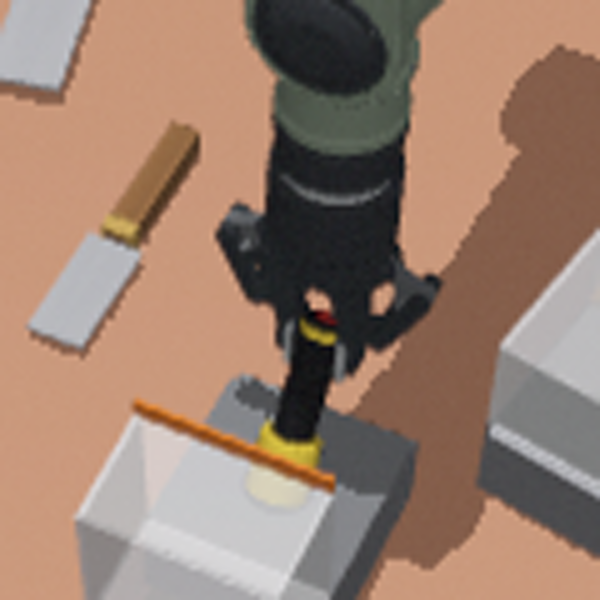

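```bash
python3 -m inch '[[255,4,0,2,0],[255,4,0,2,0],[255,4,0,2.5,0],[255,4,0,3,0],[255,3,0,2,0],[255,0,0,0,0],[255,0,0,-10,0],[255,0,0,-25,0],[255,0,0,-35,0],[255,0,0,-35,0]]'
python3 -m inch '[[255,0,0,-30,0],[255,0,0,0,0],[255,0,0,0,0]]'
python3 - <<'E'
from h import *
s=env.read_state();print(s["tcp_pos"],s["orientation"],s["ft_force"],s["moment"],s["gripper_width"])
d=env.get_image("scene");save("s12.png",d,(220,130,370,280),4)
d=env.get_image("wrist");save("w12.png",d)
E
```

```text
clock: 18.4
tcp_pos: [0.5584, 0.2155, 0.214]
orientation: [-180.0, -0.5, -165.8]
ft_force: [0.1, -0.1, -1.7]
gripper_width: 0.0245
clock: 18.65
tcp_pos: [0.5611, 0.2162, 0.246]
orientation: [-180.0, 0.0, -165.8]
ft_force: [-0.8, 0.3, -2.0]
gripper_width: 0.0245
[0.56114325 0.21623234 0.24598463] [-1.79980677e+02  1.53865989e-02 -1.65802043e+02] [-0.76851002  0.31993253 -2.03013779] [-0.05938257  0.11573397 -0.06275921] 0.024478807189857434
```

View pics/s12.png

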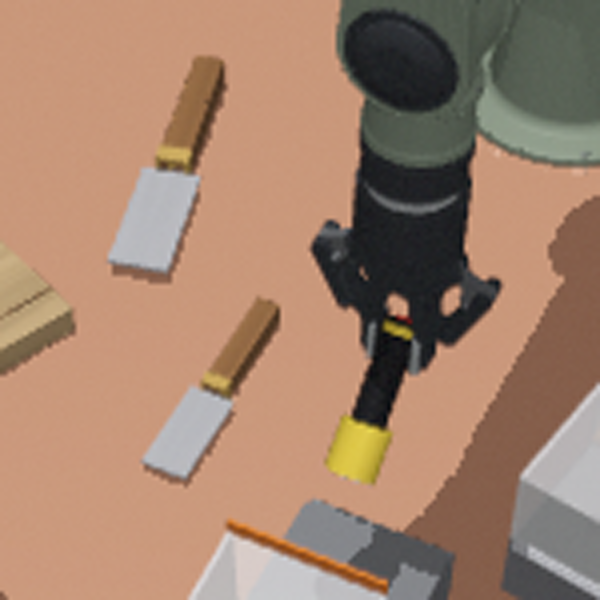

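View pics/w12.png

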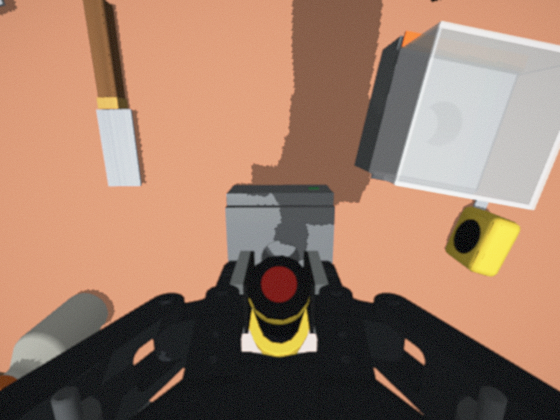

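```bash
cat >> h.py <<'E'
def torch(phi,T,L=.0974):
    G=(T@[0,0,-.019,1])[:3]; u=-T[:3,0]
    a=np.sin(phi)*u+np.array([0,0,-np.cos(phi)])   # shine direction
    return G,a,G+L*a
E
python3 - <<'E'
from h import *
T=toolT();d=env.get_image("scene");w=env.get_image("wrist");P=T@w["T_tool_cam"]
for phi in np.arange(.5,1.11,.1):
    G,a,l=torch(phi,T)
    f=lambda p:np.round((proj(d,p)-[220,130])*4)
    print(round(phi,2),f(l),f(l-a*.038),f(l-a*.115),"wrist tail",np.round(proj(w,l-a*.115,P)),np.round(l,3))
E
```

```text
0.5 [366. 464.] [379. 416.] [406. 317.] wrist tail [279. 286.] [0.605 0.227 0.176]
0.6 [361. 467.] [376. 418.] [407. 316.] wrist tail [279. 281.] [0.613 0.229 0.181]
0.7 [357. 470.] [374. 419.] [408. 316.] wrist tail [279. 277.] [0.621 0.231 0.187]
0.8 [354. 471.] [372. 420.] [409. 316.] wrist tail [279. 272.] [0.627 0.233 0.194]
0.9 [350. 471.] [370. 420.] [409. 316.] wrist tail [279. 268.] [0.634 0.235 0.201]
1.0 [347. 469.] [368. 419.] [410. 317.] wrist tail [279. 264.] [0.639 0.236 0.209]
1.1 [345. 466.] [367. 417.] [410. 317.] wrist tail [279. 261.] [0.644 0.237 0.217]
```

```bash
python3 -m inch '[[255,0,0,0,0.1],[255,0,0,0,0.1],[255,0,0,0,0.1],[255,0,0,0,0.1],[255,0,0,0,0.1],[255,0,0,0,0.1],[255,0,-15,0,0],[255,0,-25,0,0],[255,0,-30,0,0],[255,0,-30,0,0]]'
python3 -m inch '[[255,0,-30,0,0],[255,0,-30,0,0],[255,-2,-30,0,0],[255,-2,-30,0,0],[255,-2,-30,0,0],[255,0,-30,0,0],[255,0,-30,0,0],[255,0,-30,0,0],[255,0,-30,10,0],[255,0,-27,14,0]]'
python3 -m inch '[[255,0,0,10,0],[255,0,0,0,0],[255,0,0,0,0],[255,0,0,0,0]]'
python3 - <<'E'
from h import *
s=env.read_state();print(s["tcp_pos"],s["orientation"],s["ft_force"],s["gripper_width"])
d=env.get_image("scene");save("s13.png",d,(150,60,350,230),4)
d=env.get_image("wrist");save("w13.png",d)
d=env.get_image("top");save("t13.png",d,(250,120,450,300),4)
E
```

```text
clock: 19.68
tcp_pos: [0.5252, 0.1218, 0.2429]
orientation: [-179.9, -0.2, 159.9]
ft_force: [0.3, -0.3, -1.2]
gripper_width: 0.0248
clock: 20.52
tcp_pos: [0.4292, -0.1597, 0.2204]
orientation: [-180.0, -0.0, 159.8]
ft_force: [0.4, -0.2, -1.6]
gripper_width: 0.0247
clock: 20.85
tcp_pos: [0.43, -0.1577, 0.2108]
orientation: [180.0, -0.1, 159.9]
ft_force: [0.5, -0.7, -1.5]
gripper_width: 0.024
[ 0.42996488 -0.15765631  0.21081198] [ 1.79980529e+02 -6.78035283e-02  1.59871626e+02] [ 0.5472884  -0.74432798 -1.47171573] 0.024044531993168968
```

View pics/s13.png

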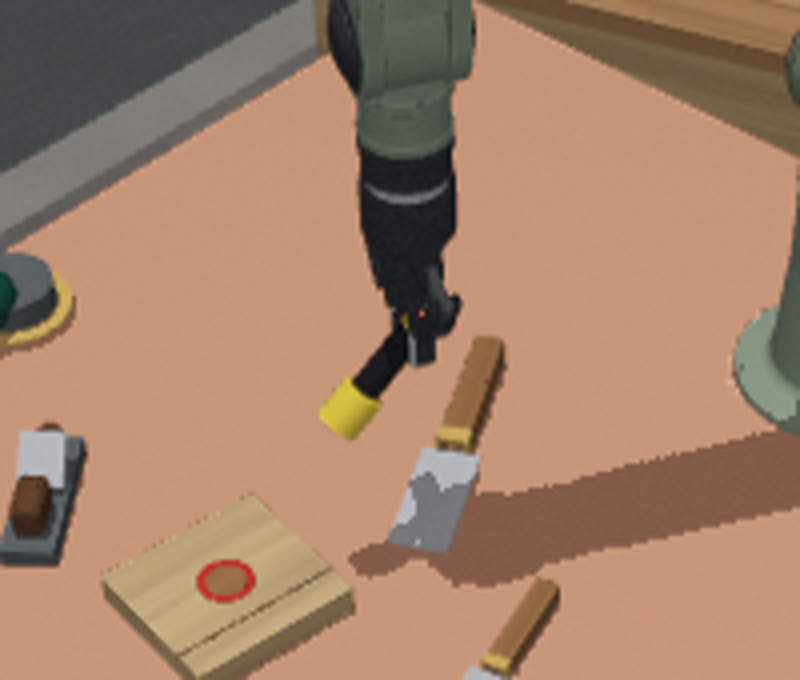

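View pics/w13.png

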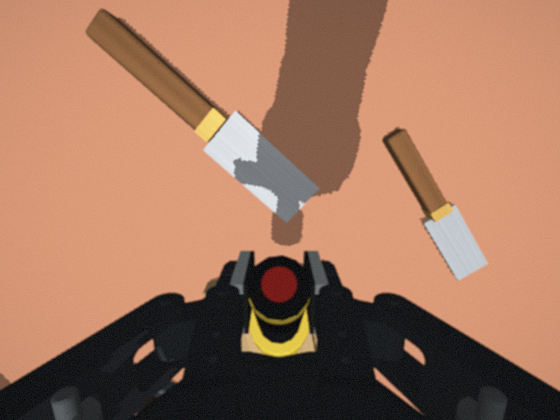

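View pics/t13.png

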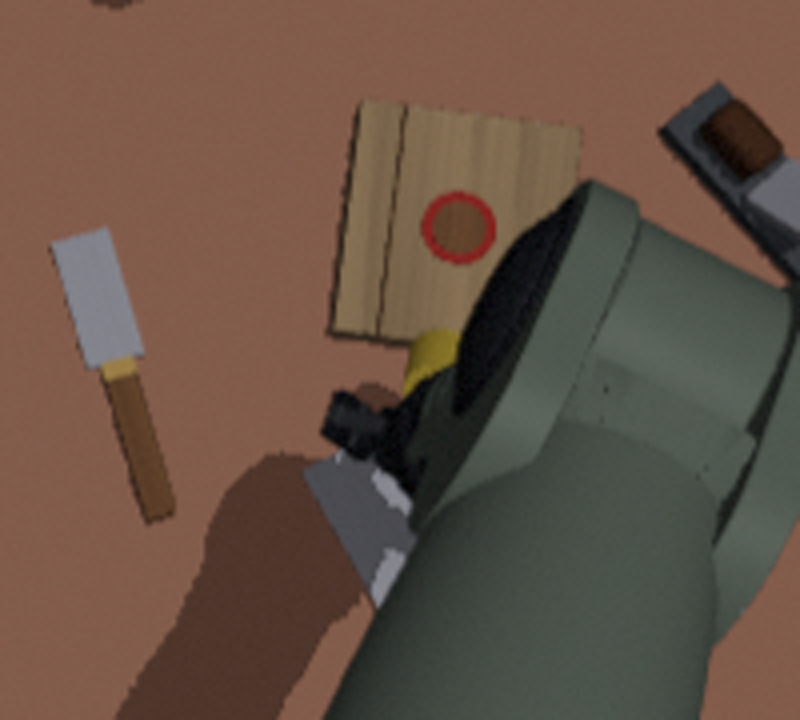

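```bash
python3 - <<'E'
from h import *
T=toolT();d=env.get_image("scene")
M=np.array([.6048,-.223,.03])
print("mark px",(proj(d,M)-[150,60])*4)
im=d["pixels"].astype(int);q=(im[:,:,0]>120)&(im[:,:,1]>100)&(im[:,:,2]<70)
m=np.zeros(q.shape,np.uint8);m[145:175,220:250]=q[145:175,220:250]
c,_=cv2.findContours(m,0,2);c=max(c,key=cv2.contourArea)
print("head centroid",np.mean(np.argwhere(m)[:,::-1],0), (np.mean(np.argwhere(m)[:,::-1],0)-[150,60])*4, cv2.minAreaRect(c))
for L in (.0974,):
  for phi in np.arange(.5,1.11,.1):
    G,a,l=torch(phi,T,L)
    f=lambda p:np.round((proj(d,p)-[150,60])*4)
    dist=a@(M-l); miss=np.linalg.norm(M-l-a*dist)
    print(round(phi,2),f(l),f(l-a*.019),f(l-a*.038),f(l-a*.115),np.round(l,3),"dist",round(dist,3),"miss",round(miss,3))
E
```

```text
mark px [226.26098716 580.34038694]
head centroid [236.7704918 162.1557377] [347.08196721 408.62295082] ((236.7200164794922, 162.04000854492188), (10.800000190734863, 12.0), 36.869895935058594)
0.5 [367. 429.] [376. 411.] [385. 392.] [423. 315.] [ 0.474 -0.174  0.145] dist 0.168 miss 0.067
0.6 [358. 428.] [369. 410.] [379. 391.] [424. 315.] [ 0.482 -0.177  0.15 ] dist 0.173 miss 0.04
0.7 [349. 426.] [362. 408.] [374. 390.] [426. 316.] [ 0.49  -0.179  0.156] dist 0.176 miss 0.013
0.8 [341. 423.] [355. 405.] [369. 388.] [427. 317.] [ 0.496 -0.182  0.163] dist 0.176 miss 0.014
0.9 [333. 419.] [349. 402.] [365. 385.] [429. 317.] [ 0.502 -0.184  0.17 ] dist 0.173 miss 0.042
1.0 [327. 414.] [344. 398.] [361. 382.] [430. 318.] [ 0.508 -0.186  0.178] dist 0.167 miss 0.068
1.1 [321. 408.] [339. 393.] [357. 379.] [431. 320.] [ 0.512 -0.188  0.186] dist 0.159 miss 0.094
```

```bash
python3 - <<'E'
from h import *
from scipy.optimize import least_squares
T=toolT();d=env.get_image("scene");w=env.get_image("wrist");P=T@w["T_tool_cam"]
M=np.array([.6048,-.223,.03])
im=w["pixels"].astype(int);q=(im[:,:,0]>70)&(im[:,:,0]>3*im[:,:,1]);q[:240]=0;q[330:]=0
v,u=np.nonzero(q);red=np.array([u.mean(),v.mean()]);print("red",red,len(u))
hc=np.array([236.8,162.2]);hr=np.array([150+363/4,60+390/4]);le=np.array([150+333/4,60+426/4])
def res(p):
    G,a,l=torch(p[0],T,p[1]);n=p[2]
    # n: pivot offset along tool x
    o=n*T[:3,0]; l=l+o
    return np.r_[(proj(w,l-a*.115,P)-red)/2,(proj(d,l-a*.019)-hc)/.7,(proj(d,l-a*.038)-hr)/1.2,(proj(d,l)-le)/1.2,n/.002]
r=least_squares(res,[.8,.0974,0]);print(r.x,np.round(r.fun,2))
p=r.x;G,a,l=torch(p[0],T,p[1]);l=l+p[2]*T[:3,0];dist=a@(M-l);print("lens",l,dist,"miss vec",M-l-a*dist)
hit=l+a*(.03-l[2])/a[2];print("hit-M",hit-M,"along tool x mm",(hit-M)@T[:3,0]*1000,(hit-M)@T[:3,1]*1000)
E
```

```text
red [278.73156342 283.81809243] 1017
[ 0.81451065  0.10190234 -0.00288689] [-0.36 -0.78  0.12  0.46 -0.23  0.59  0.06  0.25 -1.44]
lens [ 0.50293727 -0.18422045  0.1606016 ] 0.1688174354979324 miss vec [-0.01345899  0.00340778 -0.01485772]
hit-M [ 0.02826252 -0.00882325  0.        ] along tool x mm -29.573514270215718 1.4235639114994993
```

The fit gives a slant of about 0.81 rad, and the beam lands about 30 mm beyond the ring. I'm backing off 27 mm.

```bash
python3 -m inch '[[255,9,0,0,0],[255,10,0,0,0],[255,8,0,0,0],[255,0,0,0,0],[255,0,0,0,0],[255,0,0,0,0],[255,0,0,0,0],[255,0,0,0,0]]'
python3 - <<'E'
from h import *
s=env.read_state();T=toolT(s);print(s["tcp_pos"],s["orientation"],s["ft_force"],s["gripper_width"],s["dq"].round(2))
d=env.get_image("scene");save("s14.png",d,(150,60,350,230),4)
M=np.array([.6048,-.223,.03])
G,a,l=torch(.8145,T,.1019);l=l-.0029*T[:3,0];dist=a@(M-l);print(l,dist,np.linalg.norm(M-l-a*dist))
f=lambda p:np.round((proj(d,p)-[150,60])*4)
print(f(l),f(l-a*.019),f(l-a*.038),f(M))
save("full14.png",d); d=env.get_image("top");save("t14.png",d,(100,60,500,300),2)
E
```

```text
clock: 21.82
tcp_pos: [0.4051, -0.1492, 0.2111]
orientation: [-180.0, 0.0, 159.8]
ft_force: [-0.6, 1.2, -1.9]
gripper_width: 0.0247
[ 0.40508296 -0.14916785  0.21106528] [-1.79997232e+02  2.36482986e-02  1.59820071e+02] [-0.64500849  1.20349538 -1.88662032] 0.02471066240931306 [ 0.13  0.04 -0.03  0.09  0.03  0.05]
[ 0.47736822 -0.17573393  0.16017001] 0.1881496664093927 0.0015126901705554959
[362. 416.] [376. 399.] [391. 382.] [226. 580.]
```

View pics/s14.png

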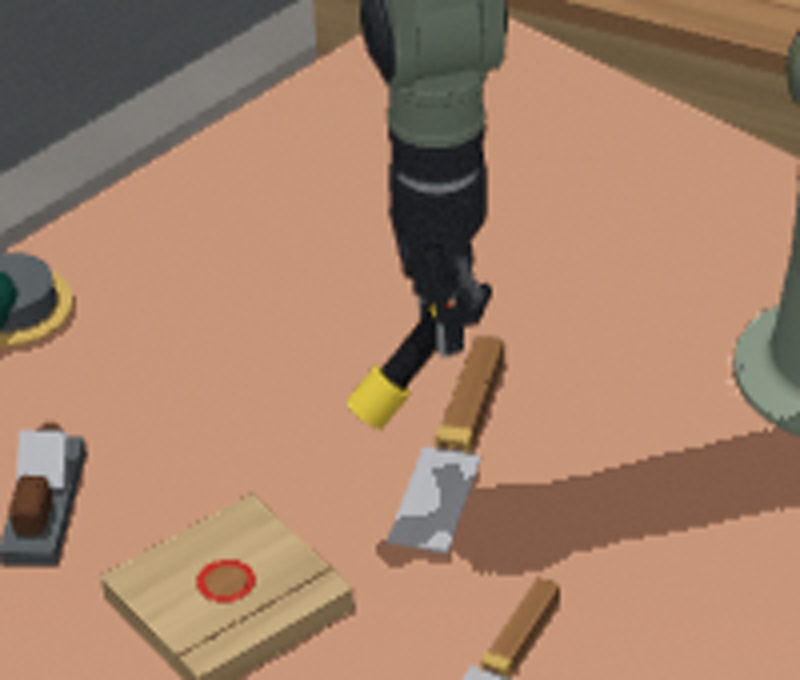

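View pics/full14.png

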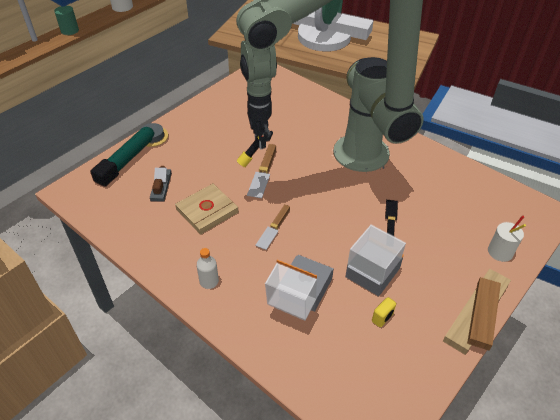

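View pics/t14.png

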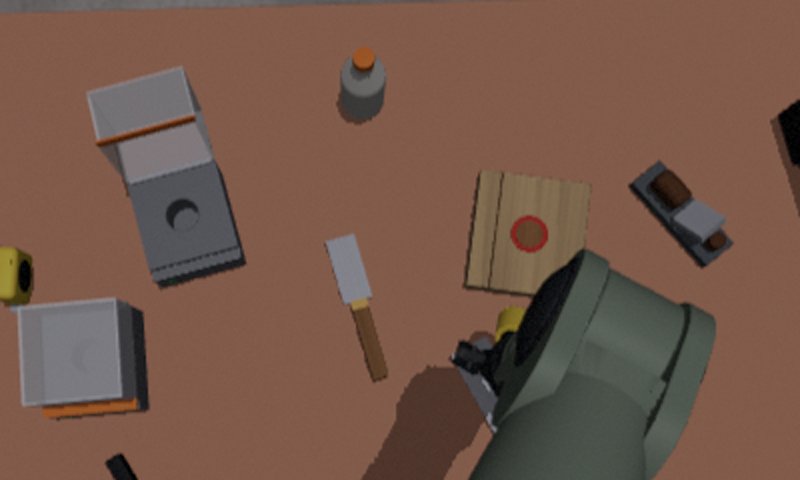

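All objects look right: hood open, knife flat, bystanders in place. A rough image-line check suggests aiming slightly farther than the fit does, so I split the difference with 5 mm forward and let it settle.

```bash
python3 -m inch '[[255,-3,0,0,0],[255,-2,0,0,0],[255,0,0,0,0],[255,0,0,0,0],[255,0,0,0,0],[255,0,0,0,0],[255,0,0,0,0],[255,0,0,0,0],[255,0,0,0,0],[255,0,0,0,0]]'
python3 - <<'E'
from h import *
s=env.read_state();T=toolT(s);print(s["tcp_pos"],s["ft_force"],s["gripper_width"],s["dq"].round(2))
M=np.array([.6048,-.223,.03])
G,a,l=torch(.8145,T,.1019);l=l-.0029*T[:3,0];dist=a@(M-l);print(l,dist,np.linalg.norm(M-l-a*dist))
print(env.hand_in())
E
```

```text
clock: 22.75
tcp_pos: [0.4094, -0.1507, 0.211]
orientation: [-180.0, 0.0, 159.8]
ft_force: [-0.0, -0.6, -1.9]
gripper_width: 0.0245
[ 0.40943309 -0.15065322  0.21099245] [-0.04679958 -0.56901439 -1.9094637 ] 0.024453897143505862 [ 0.07  0.03 -0.08 -0.05 -0.13 -0.16]
[ 0.4817287  -0.17721212  0.16006787] 0.18476761903205632 0.004534110085950862
the job is handed in; nothing more can be done
None
```

The job is handed in at about 23 s on the robot's clock; no verdict was reported.

- **Hood:** I pried it up with the knife blade and swung it back to about 1.68 rad. It was still standing open in the last top and scene pictures.
- **Knife:** It lies flat on the bench near where it started, let go.
- **Torch:** I drew it up, then tilted it within the grip by pivoting its head on the rim of the socket, because the moves only turn the tool about its own axis. It is held still at about 0.81 rad from upright. The lens is about 16 cm above the bench.
- **Aim:** The fitted beam axis passes about 5 mm from the ring centre, at about 18 cm from the lens.
- **Bystanders:** The glue bottle, tape measure and block plane look unmoved in the last pictures. I did not measure them.

The aim checks disagreed slightly. A rough image-line check put the beam about 15 mm short of the ring before the last 5 mm nudge, while the fit put it on the centre. I set the pose between the two, and both are within the 40 mm allowed. I took no picture after that nudge.

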